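# Fit the kneading paddle, then hold the fullest sugar tin over the bowl

## Task

I am about to make a dough. First push the kneading paddle fully home on the square drive shaft in the food processor's open bowl and let go of it; then find out by hefting which of the three identical closed steel sugar tins is the fullest, so the heaviest, leaving the other two standing upright on the worktop. Finish still holding that heaviest tin upright in the gripper, over the middle of the bowl and clear above the paddle, so that I can pull off its lid; never tip a tin over, and do not push the mug, the egg box or the wooden spoon about.

Things in the scene. Friction and masses are not known exactly. Their poses are not given: they have to be found in the camera images.
- food_processor: food processor without lid, fixed in place: white motor base 168 mm square, 60 mm high, dial on its front (-x) face; on it an open clear round bowl, rim 147 mm above the worktop, outside radius 83, inside 80 mm; bowl handle at the front left, out to 124 mm from the axis. Origin: centre of the underside, on the worktop, below the shaft's axis; z up
- shaft_seat (a point): foot of the square steel drive shaft in the middle of the bowl, where the paddle's underside comes to rest, 83 mm above the worktop. The shaft is upright, 20 mm square, x and y square to its faces; it stands 63 mm above this point, the top 10 mm tapering to 11 mm square. It starts at any angle and turns stiffly (0.15 N m)
- kneading_paddle: grey plastic paddle, 110 g, upright on the worktop at the start. Hub: 36 mm square column, bevelled edges (flats 26 mm), 92 mm tall, closed top; square bore from below 22 mm wide, 81 mm deep, flared at the mouth, parallel to the flats. Two swept blades at the foot, 36 mm high, reach 61 mm from the axis. Origin: centre of the underside; z up, x and y square to the flats. Fits at any quarter turn
- sugar_tin_a: closed steel tin, 64 mm diameter (65 mm at the lid), 123 mm tall, lid tight on it (top 15 mm). Origin: centre of the underside, z up. All three tins look the same and weigh 0.14 to 0.56 kg; the fullest is at least 0.13 kg heavier than both others; they swap places at every start
- sugar_tin_b: closed steel tin, same as sugar_tin_a
- sugar_tin_c: closed steel tin, same as sugar_tin_a
- mug: white china mug, 82 mm across without its handle, 94 mm tall, behind the work; leave alone. Origin: underside
- egg_box: closed card egg box, 106 x 156 x 72 mm, behind the work; leave alone. Origin: centre of the underside
- wooden_spoon: wooden spoon, 316 x 54 x 14 mm, lying along the front edge of the worktop; leave alone. Origin: middle of the underside, x along it
Mind the look-alikes: they are no part of the job. What is shaped like the kneading_paddle but orange is not meant.

How it is judged:
On the way, in this order (a step that is already met when the one before it is completed fails the run):
1. the paddle is home on the drive shaft, upright and let go (z of kneading_paddle in the frame of shaft_seat below 0.004 m and horizontal distance between kneading_paddle and shaft_seat below 0.004 m and angle between kneading_paddle's own z axis and vertical below 0.1 rad and contact force between the fingers and kneading_paddle below 0.1 N), for 0.2 s.
2. a tin is lifted off the worktop in the fingers (((height (world z) of sugar_tin_a above 0.01 m and contact force between the fingers and sugar_tin_a above 1 N) or (height (world z) of sugar_tin_b above 0.01 m and contact force between the fingers and sugar_tin_b above 1 N) or (height (world z) of sugar_tin_c above 0.01 m and contact force between the fingers and sugar_tin_c above 1 N))), for 0.2 s.
At the end, for the whole second after the job is handed in: A tin held still and upright (0.2 rad) in the fingers, underside 180 mm or more above the worktop, axis within 50 mm of the shaft's, touching nothing else; paddle home (4 mm, 0.1 rad); the other two let go, upright on the worktop and light (each presses on it with under 3.4 N) (z of kneading_paddle in the frame of shaft_seat below 0.004 m and horizontal distance between kneading_paddle and shaft_seat below 0.004 m and angle between kneading_paddle's own z axis and vertical below 0.1 rad and ((contact force between the fingers and sugar_tin_a above 1 N and height (world z) of sugar_tin_a above 0.18 m and horizontal distance between sugar_tin_a and shaft_seat below 0.05 m and angle between sugar_tin_a's own z axis and vertical below 0.2 rad and linear speed of sugar_tin_a below 0.03 m/s and contact force between sugar_tin_a and food_processor below 0.1 N and contact force between sugar_tin_a and kneading_paddle below 0.1 N and height (world z) of sugar_tin_b between -0.01 and 0.015 m and angle between each of sugar_tin_b, sugar_tin_c's own z axis and vertical below 0.1 rad and contact force between the fingers and sugar_tin_b below 0.1 N and contact force between each of sugar_tin_b, sugar_tin_c and anything else below 3.4 N and height (world z) of sugar_tin_c between -0.01 and 0.015 m and contact force between the fingers and sugar_tin_c below 0.1 N) or (contact force between the fingers and sugar_tin_b above 1 N and height (world z) of sugar_tin_b above 0.18 m and horizontal distance between sugar_tin_b and shaft_seat below 0.05 m and angle between sugar_tin_b's own z axis and vertical below 0.2 rad and linear speed of sugar_tin_b below 0.03 m/s and contact force between sugar_tin_b and food_processor below 0.1 N and contact force between sugar_tin_b and kneading_paddle below 0.1 N and height (world z) of sugar_tin_a between -0.01 and 0.015 m and angle between each of sugar_tin_a, sugar_tin_c's own z axis and vertical below 0.1 rad and contact force between the fingers and sugar_tin_a below 0.1 N and contact force between each of sugar_tin_a, sugar_tin_c and anything else below 3.4 N and height (world z) of sugar_tin_c between -0.01 and 0.015 m and contact force between the fingers and sugar_tin_c below 0.1 N) or (contact force between the fingers and sugar_tin_c above 1 N and height (world z) of sugar_tin_c above 0.18 m and horizontal distance between sugar_tin_c and shaft_seat below 0.05 m and angle between sugar_tin_c's own z axis and vertical below 0.2 rad and linear speed of sugar_tin_c below 0.03 m/s and contact force between sugar_tin_c and food_processor below 0.1 N and contact force between sugar_tin_c and kneading_paddle below 0.1 N and height (world z) of sugar_tin_a between -0.01 and 0.015 m and angle between each of sugar_tin_a, sugar_tin_b's own z axis and vertical below 0.1 rad and contact force between the fingers and sugar_tin_a below 0.1 N and contact force between each of sugar_tin_a, sugar_tin_b and anything else below 3.4 N and height (world z) of sugar_tin_b between -0.01 and 0.015 m and contact force between the fingers and sugar_tin_b below 0.1 N))); the arm keeps its last pose, push and grip.
It fails at once if a tin is tipped (more than 0.6 rad) (angle between any of sugar_tin_a, sugar_tin_b, sugar_tin_c's own z axis and vertical above 0.6 rad).
It fails at once if the mug, the egg box or the wooden spoon is shifted by more than 30 mm (distance of any of mug, egg_box, wooden_spoon from where it was at the start of the episode above 0.03 m).
It also fails if it takes over 72 s, if anything falls off the work surface, if the arm or the gripper's body presses on something with over 40 N, if the wrist force passes 120 N, or if a joint passes its speed limit or range.

## Robot

A 6-joint arm with a two-finger parallel gripper is mounted at the origin on a cart in front of the work surface, level with it; the furniture and walls round the work are solid. World frame = base frame: x ahead of the robot, y to its left, z up, the work surface at z = 0. Lengths are in m, angles in rad, forces in N, time in s.
With the tool pointing down it reaches from about 0.4 to 0.825 m from the base axis. Payload 7 kg.
Tool frame: the origin (TCP) lies on the centre line of the jaws, within the pads' length; the fingertips stand tip_reach ahead of it and the grasp point (between the pads) is the TCP (tip_reach is the distance from the TCP to the fingertips, in m); z points along the fingers, y is the line along which they close (so a half turn about z gives the same grasp; the last joint's range is limited). The gripper opens to 88 mm and grips with 3 to 60 N. Pads are 19 mm wide; open, the fingers measure 130 mm over their backs; the gripper's body (78 mm by 193 mm) begins 47 mm behind the grasp point.
Start: joints at [-0.887, 0.359, 0.012, 0, -1.224, -0.288], TCP at [0.26, -0.623, 0.246] pointing down, gripper open.
Joint ranges: [-3.07, 3.07], [-1.43, 2.12], [-1.02, 1.25], [-3.03, 1.67], [-3.05, -0], [-3.03, 3.03]. Speed limits (rad/s): [2.39, 2.39, 3.01, 3.14, 3.14, 3.14].

## Interface

Orientations are given as [roll, pitch, yaw] about the fixed x, y, z axes, in that order (R = Rz(yaw) Ry(pitch) Rx(roll)).
In Python, from station import get_state, grab_frame, calibration, job_done, find_in, mark_of, tip_reach gives the robot as it stands.
- The arm moves only by the shell command python3 -m handwheel 'ROWS' [OPENING] [FORCE]. ROWS is JSON, a list of rows, each an object with "delta_pos": the shift along the world's x, y, z in units of 30 mm (1.0 is 30 mm), a list of three; "dr": the turn, a rotation vector about the world's x, y, z in degrees, a list of three. In form: [{"delta_pos": [tx, ty, tz], "dr": [rx, ry, rz]}, ...]. A call has 1 to 10 rows; each row shifts and turns the commanded pose from where the row before left it; what a row does not reach is not made up. A row lasts 1/10 s, in which the tool goes at most 50 mm and 8.59 degrees, less where a joint would pass 70% of its speed; a pose out of reach is approached as far as the arm can. A call is refused whole if a number of a shift passes 1 or a number of a turn 8.59, either way. A call with a gripper value outside its range is refused whole. OPENING is the closure, from -1 (fully open) to 1 (shut), set as the call begins (- or left out, the last holds). The fingers move at their own pace and stop on an object; FORCE is the grip in N (left out, the last holds). Time passes only in rows, so rows that do not move let the fingers close. It gives the time, the measured TCP pose, the force, the opening and the grip force at its end, in the units of the state.
- get_state(): the state, without advancing time (a new reading comes with each control period).
- grab_frame(name): name is "side" or "top"; returns the picture (384x512x3 uint8, red, green, blue); there is no depth.
- calibration(name): a dict with "fx", "fy", "cx", "cy" (pixels), "k1" (the pictures are not rectified: a ray, as slopes to the right and down, at radius r is drawn at 1 + k1 r^2 times it, then the intrinsics apply), "extrinsics" (4x4, takes a point from world to camera coordinates). Camera axes: x right, y down, z forward; pixel columns grow to the right and rows downward; lengths in m; the calibration is good to about 2 mm. A picture is of the moment at which its call begins. calibration takes no time and is no camera call.
- job_done(): hands the job in; it is judged then, once.
Trained networks look in the newest picture that a camera, given by its name, has taken for a name from the list of things; names that differ only in an ending like _2 or _b are one class to them, and where a whole thing is asked for, a point or a joint stands for the part that bears it (a point fixed in the world has none). Each returns a list of dicts, best first, with "conf" (0 to 1); they miss things now and then, are a little off and sometimes report something else, mostly with a low value. They report only what shows in the picture. A call takes as long as a camera call. They do not tell look-alikes from the thing itself.
- find_in(camera, query): "location" ([column, row] in pixels, amid what is visible of it).
- mark_of(camera, query): "location" ([column, row] in pixels: a listed point, or the origin of a listed thing).
The state is a dict: "t": time; "q": joint angles; "qd": joint speeds; "joint_efforts": joint torques, N m; "eef_pos": TCP position; "ee_rot": TCP orientation; "force": force on the tool from outside, world axes, zero at the start; "moment": the same for the moment, N m; "width": finger opening in m; "gripper_force": force on a finger pad.
Only numpy, scipy, OpenCV 4.12 (cv2) and the standard library are available. Lean on these libraries where they do the work, as an engineer would, in place of code of your own. Each camera call takes 0.05 s, during which the arm holds its last target. There are 200 camera calls.

## Working session

There is one attempt and no reset: what is moved stays moved. The work goes in short steps, Python scripts to look and compute and a shell command to move; the robot and the scene stay as the last step left them, time stands still between calls to the robot, and variables do not carry over. Pictures are saved under pics/ and viewed, at most 10 in all, crops included, and the job is handed in when it is done.

```bash
ls; mkdir -p pics; cat > h.py <<'E'
import numpy as np, cv2
from station import *
def ray(cam,px):
    c=calibration(cam); E=np.array(c["extrinsics"])
    d=np.array([(px[0]-c["cx"])/c["fx"],(px[1]-c["cy"])/c["fy"]]); u=d.copy()
    for _ in range(30): u=d/(1+c["k1"]*(u@u))
    R=E[:3,:3]; return -R.T@E[:3,3], R.T@np.array([u[0],u[1],1])
def at_z(cam,px,z):
    o,d=ray(cam,px); return o+d*(z-o[2])/d[2]
def proj(cam,p):
    c=calibration(cam); E=np.array(c["extrinsics"]); q=E[:3,:3]@np.array(p)+E[:3,3]
    u=q[:2]/q[2]; u=u*(1+c["k1"]*(u@u)); return np.array([u[0]*c["fx"]+c["cx"],u[1]*c["fy"]+c["cy"]])
def tri(a,pa,b,pb):
    o1,d1=ray(a,pa);o2,d2=ray(b,pb)
    s=np.linalg.lstsq(np.c_[d1,-d2],o2-o1,rcond=None)[0]
    p,q=o1+s[0]*d1,o2+s[1]*d2; return (p+q)/2,np.linalg.norm(p-q)
E
python3 - <<'E'
from h import *
np.set_printoptions(precision=3,suppress=True)
print(get_state(), tip_reach)
for c in("side","top"):
    f=grab_frame(c); cv2.imwrite(f"pics/{c}0.png",f[:,:,::-1])
    print(c,calibration(c)["fx"],calibration(c)["k1"],ray(c,(256,192)))
    for n in("kneading_paddle","sugar_tin_a","shaft_seat","food_processor"):
        print(n,[(round(d["conf"],2),np.round(d["location"]).tolist(),at_z(c,d["location"],0.083 if n=="shaft_seat" else 0).round(3).tolist()) for d in mark_of(c,n)])
E
```

```text
pics
{'t': 0.0, 'q': array([-0.887,  0.359,  0.011, -0.   , -1.224, -0.288]), 'qd': array([ 0.001,  0.   ,  0.001, -0.002,  0.   , -0.   ]), 'joint_efforts': array([  0.003, -58.272,  29.306,   6.997,   0.007,  -0.   ]), 'eef_pos': array([ 0.26 , -0.622,  0.245]), 'ee_rot': array([ 3.14 , -0.   , -2.746]), 'force': array([0.096, 0.772, 0.02 ]), 'moment': array([-0.011,  0.024, -0.002]), 'gripper_force': 0.0, 'width': 0.08785131718261982} 0.019
side 432.9213619001013 0.030104195008830697 (array([-0.007,  0.421,  1.181]), array([ 0.428, -0.25 , -0.869]))
kneading_paddle [(0.95, [161.0, 320.0], [0.363, 0.498, 0.0]), (0.72, [221.0, 270.0], [0.404, 0.297, 0.0])]
sugar_tin_a [(0.98, [351.0, 186.0], [0.441, -0.19, 0.0]), (0.69, [324.0, 205.0], [0.429, -0.075, 0.0]), (0.55, [378.0, 163.0], [0.466, -0.317, 0.0])]
shaft_seat [(0.7, [258.0, 215.0], [0.466, 0.14, 0.083])]
food_processor [(0.67, [263.0, 227.0], [0.459, 0.123, 0.0]), (0.31, [378.0, 165.0], [0.463, -0.314, 0.0])]
top 481.76881062905676 -0.1671309450969306 (array([-0.492, -0.084,  1.413]), array([ 0.614,  0.103, -0.783]))
kneading_paddle [(0.86, [132.0, 230.0], [0.364, 0.501, -0.0]), (0.79, [185.0, 225.0], [0.42, 0.324, 0.0])]
sugar_tin_a [(0.8, [359.0, 241.0], [0.468, -0.294, 0.0]), (0.73, [295.0, 238.0], [0.44, -0.068, 0.0]), (0.63, [329.0, 242.0], [0.446, -0.19, 0.0])]
shaft_seat []
food_processor [(0.68, [242.0, 225.0], [0.458, 0.124, 0.0])]
```

```bash
python3 -c "
import cv2,numpy as np
a=cv2.imread('pics/top0.png');cv2.imwrite('pics/a.png',cv2.resize(a,(800,600),interpolation=cv2.INTER_CUBIC))
a=cv2.imread('pics/side0.png');cv2.imwrite('pics/b.png',cv2.resize(a,(800,600),interpolation=cv2.INTER_CUBIC))"
```

```text
(no output)
```

View pics/a.png

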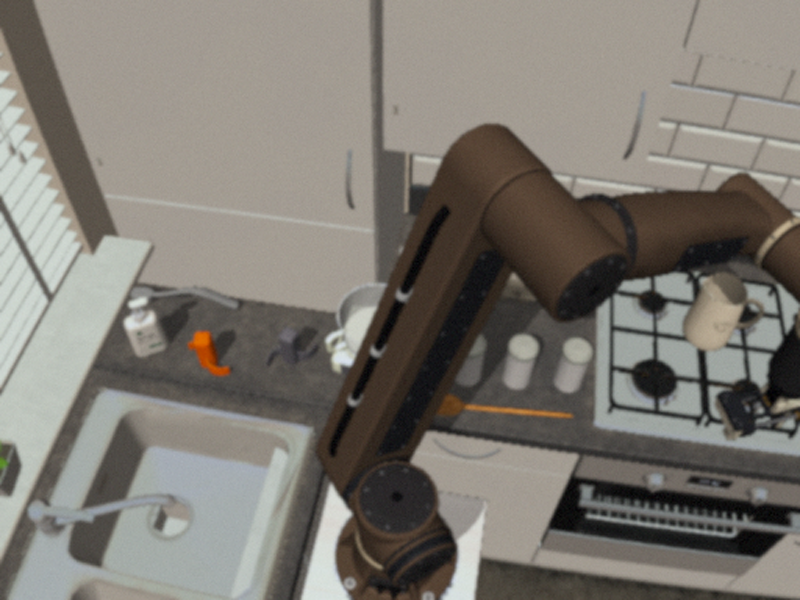

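View pics/b.png

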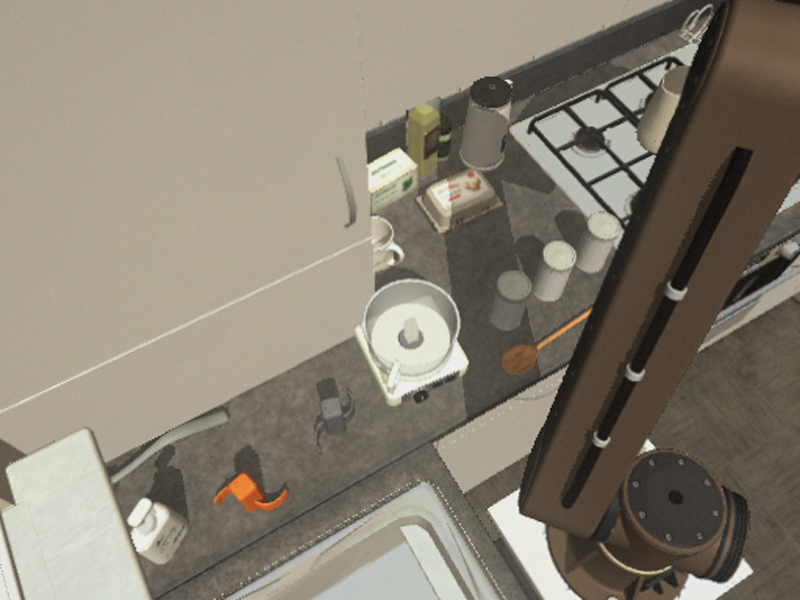

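The grey paddle is at side pixel (212,262) (mark 221,270) and the orange look-alike at (158,315). The grey one fits the description. I'll confirm it in a crop, along with the hub and shaft angles.

```bash
python3 -c "
import cv2,numpy as np
a=cv2.imread('pics/side0.png');
p=cv2.resize(a[225:305,180:260],(400,400),interpolation=cv2.INTER_CUBIC);p=cv2.convertScaleAbs(p,alpha=1.6,beta=20)
q=cv2.resize(a[170:250,225:305],(400,400),interpolation=cv2.INTER_CUBIC)
cv2.imwrite('pics/c.png',np.hstack([p,q]))"
```

```text
(no output)
```

View pics/c.png

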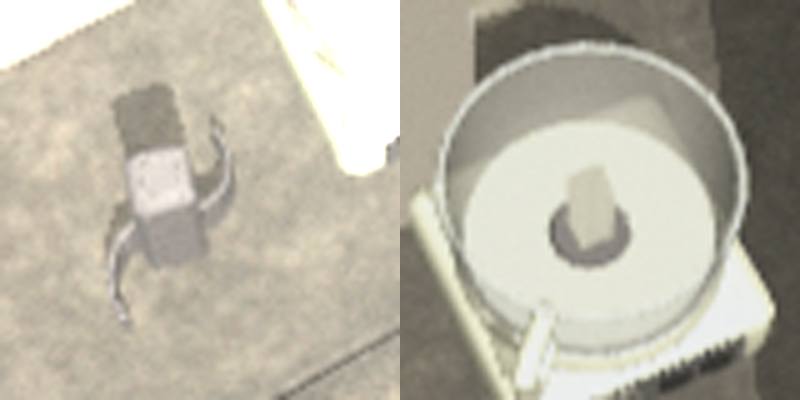

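The left half shows the grey paddle, with its hub top at about side px (205–219, 254–268) and its blades at the foot. It's grey, so it is the right one. The right half shows the shaft in the bowl, with its foot near side px (262,219). Next I'll work out the hub pose and the shaft's angle.

```bash
python3 - <<'E'
from h import *
np.set_printoptions(precision=3,suppress=True)
C=np.array([[128,152],[185,147],[195,207],[138,215]])/5+[180,225]-.4
P=np.array([at_z("side",c,.092) for c in C]);print(P[:,:2],P.mean(0))
d=np.roll(P,-1,0)-P;print(np.linalg.norm(d[:,:2],axis=1),np.degrees(np.arctan2(d[:,1],d[:,0]))%90)
print("hub top px expected from marks",proj("side",[.404,.297,.092]),proj("top",[.404,.297,.092]))
# bowl rim circle fit: rim top outline in crop q
R=np.array([[440,165],[595,42],[747,180],[520,60],[690,80],[598,350]])
R=(R-[400,0])/5+[225,170]-.4
W=np.array([at_z("side",r,.147)[:2] for r in R]);print(W)
A=np.c_[2*W,np.ones(len(W))];s=np.linalg.lstsq(A,(W**2).sum(1),rcond=None)[0];print("rim",s[:2],np.sqrt(s[2]+s[:2]@s[:2]))
print(tri("side",(263,227),"top",(242,225)), at_z("side",(258,215),.083))
# shaft top px
print("top of shaft",at_z("side",np.array([588-400,167])/5+[225,170]-.4,.146))
im=cv2.imread('pics/side0.png');S=16;x0,y0=250,198
c=im[y0:y0+28,x0:x0+24]
g=cv2.resize(c,None,fx=S,fy=S,interpolation=cv2.INTER_CUBIC).astype(float)
g=np.clip((g-60)*1.25,0,255)
g=np.clip((g-110)*1.8,0,255).astype(np.uint8)
cv2.imwrite('pics/d.png',g)
E
```

```text
[[0.43  0.322]
 [0.417 0.295]
 [0.385 0.306]
 [0.396 0.334]] [0.407 0.314 0.092]
[0.03  0.034 0.03  0.036] [65.046 71.231 68.101 71.563]
hub top px expected from marks [218.192 258.416] [187.991 214.812]
[[0.505 0.195]
 [0.53  0.083]
 [0.414 0.056]
 [0.541 0.125]
 [0.482 0.05 ]
 [0.369 0.177]]
rim [0.451 0.132] 0.08898227684523681
(array([ 0.46 ,  0.123, -0.002]), np.float64(0.0005558607489990957)) [0.466 0.138 0.083]
top of shaft [0.464 0.126 0.146]
```

View pics/d.png

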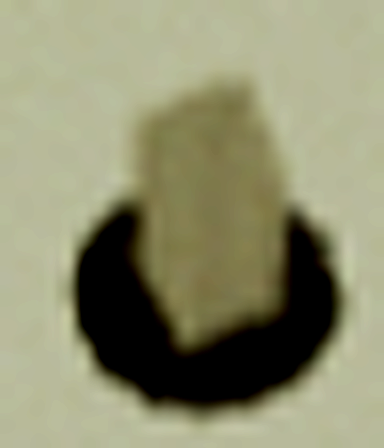

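The crop shows the shaft foot's front corner at about (180,350) and its right corner at (280,310), both in zoomed pixels. The dark disc round it is centred near (207,303).

```bash
python3 - <<'E'
from h import *
from scipy.optimize import minimize
np.set_printoptions(precision=4,suppress=True)
px=lambda u:np.array(u)/16+[250,198]-.5
P=[at_z("side",px(u),.083)[:2] for u in [(138,262),(180,350),(280,310)]]
for a,b in((0,1),(1,2)): d=P[b]-P[a];print(np.linalg.norm(d),np.degrees(np.arctan2(d[1],d[0]))%90)
E=[at_z("side",px(u),.083)[:2] for u in [(72,300),(340,300),(207,408)]];print("disc",E,at_z("side",px((207,303)),.083))
# silhouette IoU fit
im=cv2.imread('pics/side0.png');c=im[198:226,250:274]
g=cv2.resize(c,None,fx=16,fy=16,interpolation=cv2.INTER_CUBIC).astype(float).mean(2)
cv2.imwrite('/tmp/g.png',g)
bg=g[20:60,20:100].mean();print("bg",bg,"shaft",g[200:280,190:230].mean(),"disc",g[370:390,190:220].mean())
sh=g[200:280,190:230].mean();dk=g[370:390,190:220].mean()
m=((g<(bg+sh)/2)&(g>(sh+dk)/2)).astype(np.uint8)
m=cv2.morphologyEx(m,cv2.MORPH_OPEN,np.ones((25,25)));n,l,st,_=cv2.connectedComponentsWithStats(m);m=(l==1+np.argmax(st[1:,4])).astype(np.uint8);print("area",m.sum())
def model(x,y,a):
    V=[]
    for z,h in((.083,.01),(.136,.01),(.146,.0055)):
        for k in range(4):
            t=a+np.pi/4+k*np.pi/2;V.append((proj("side",[x+h*2**.5*np.cos(t),y+h*2**.5*np.sin(t),z])-[250,198]+.5)*16)
    r=np.zeros(m.shape,np.uint8);cv2.fillConvexPoly(r,cv2.convexHull(np.array(V,np.float32)).astype(np.int32),1);return r
def cost(p):
    r=model(p[0],p[1],p[2]);return 1-(r&m).sum()/(r|m).sum()
R=sorted([(lambda s:(s.fun,*s.x[:2],np.degrees(s.x[2])%90))(minimize(cost,[.463,.127,np.radians(a)],method="Nelder-Mead",options=dict(initial_simplex=[[.463,.127,np.radians(a)],[.467,.127,np.radians(a)],[.463,.131,np.radians(a)],[.463,.127,np.radians(a+10)]]))) for a in range(0,90,10)])
for r in R:print(np.array(r))
E
```

```text
0.018818271544876086 82.7450777276917
0.01936305991684926 83.65902736346972
disc [array([0.468 , 0.1499]), array([0.4442, 0.109 ]), array([0.4379, 0.14  ])] [0.4555 0.1296 0.083 ]
bg 225.353125 shaft 195.93385416666663 disc 132.97444444444443
area 32143[ WARN:0@0.283] global loadsave.cpp:1063 imwrite_ Unsupported depth image for selected encoder is fallbacked to CV_8U.
Traceback (most recent call last):
  File "h.py", line 11, in proj
    c=calibration(cam); E=np.array(c["extrinsics"]); q=E[:3,:3]@np.array(p)+E[:3,3]
ValueError: time passes only in moves, steps and waits
```

```bash
sed -i 's/^from station import \*/from station import *\nimport functools\ncalibration=functools.cache(calibration)/' h.py; python3 - <<'E'
from h import *
from scipy.optimize import minimize
np.set_printoptions(precision=4,suppress=True)
px=lambda u:np.array(u)/16+[250,198]-.5
P=[at_z("side",px(u),.083)[:2] for u in [(138,262),(180,350),(280,310)]];print("mid",(P[0]+P[2])/2)
im=cv2.imread('pics/side0.png');c=im[198:226,250:274]
g=cv2.resize(c,None,fx=16,fy=16,interpolation=cv2.INTER_CUBIC).astype(float).mean(2)
m=((g<210)&(g>165)).astype(np.uint8)
m=cv2.morphologyEx(m,cv2.MORPH_OPEN,np.ones((25,25)));n,l,st,_=cv2.connectedComponentsWithStats(m);m=(l==1+np.argmax(st[1:,4])).astype(np.uint8)
def model(x,y,a):
    V=[]
    for z,h in((.083,.01),(.136,.01),(.146,.0055)):
        for k in range(4):
            t=a+np.pi/4+k*np.pi/2;V.append((proj("side",[x+h*2**.5*np.cos(t),y+h*2**.5*np.sin(t),z])-[250,198]+.5)*16)
    r=np.zeros(m.shape,np.uint8);cv2.fillConvexPoly(r,cv2.convexHull(np.array(V,np.float32)).astype(np.int32),1);return r
def cost(p):
    r=model(*p);return 1-(r&m).sum()/(r|m).sum()
R=[]
for a in range(0,90,10):
    b=np.radians(a);s=minimize(cost,[.463,.127,b],method="Nelder-Mead",options=dict(maxiter=80,initial_simplex=[[.463,.127,b],[.467,.127,b],[.463,.131,b],[.463,.127,b+.17]]));R.append((s.fun,*s.x[:2],np.degrees(s.x[2])%90))
for r in sorted(R)[:5]:print(np.array(r))
E
```

```text
mid [0.4582 0.1276]
[ 0.0521  0.4583  0.1276 79.8849]
[ 0.0521  0.4584  0.1276 80.4967]
[ 0.0527  0.4583  0.1275 80.0643]
[ 0.053   0.4583  0.1277 79.1345]
[ 0.0532  0.4583  0.1276 81.5895]
```

```bash
python3 - <<'E'
from h import *
np.set_printoptions(precision=3,suppress=True)
k=1.5625
print("cab",tri("side",(368/k,240/k),"top",(375/k,231/k)))
print("pitcher base",at_z("top",(705/k,345/k),0.02),"top",tri("side",(675/k,80/k),"top",(725/k,285/k)))
print("spoon",at_z("top",(455/k,405/k),.01),at_z("top",(572/k,416/k),.01))
print("hub top tri",tri("side",(212.4-.4-.1,261-.4),"top",(290/k,335/k)))
E
```

```text
cab (array([0.562, 0.149, 0.281]), np.float64(0.006732129852042113))
pitcher base [ 0.602 -0.627  0.02 ] top (array([ 0.651, -0.623,  0.181]), np.float64(0.0006229057182490239))
spoon [ 0.346 -0.068  0.01 ] [ 0.363 -0.321  0.01 ]
hub top tri (array([0.415, 0.312, 0.073]), np.float64(0.0028543649998515647))
```

```bash
python3 -m handwheel '[{"delta_pos":[0,0,1],"dr":[0,0,5]},{"delta_pos":[0.5,1,1],"dr":[0,0,5]},{"delta_pos":[0.7,1,0.5],"dr":[0,0,5]},{"delta_pos":[0.7,1,0],"dr":[0,0,5]},{"delta_pos":[0.7,1,0],"dr":[0,0,5]},{"delta_pos":[0.7,1,0],"dr":[0,0,5]},{"delta_pos":[0.7,1,0],"dr":[0,0,5]},{"delta_pos":[0.7,1,0],"dr":[0,0,5]},{"delta_pos":[0.5,1,0],"dr":[0,0,5]},{"delta_pos":[0.3,1,0],"dr":[0,0,1.3]}]'
```

```text
t: 1.5
eef_pos: [0.4261, -0.3514, 0.3205]
ee_rot: [-3.141, 0.0, -1.934]
force: [0.3, -0.4, -0.2]
width: 0.0878
gripper_force: 0.0
```

```bash
python3 -m handwheel '[{"delta_pos":[0,1,0]},{"delta_pos":[0,1,0]},{"delta_pos":[0,1,0]},{"delta_pos":[0,1,0]},{"delta_pos":[0,1,0]},{"delta_pos":[0,1,0]},{"delta_pos":[0,1,0]},{"delta_pos":[0,1,0]},{"delta_pos":[0,1,0]},{"delta_pos":[0,1,0]}]' && python3 -m handwheel '[{"delta_pos":[0,1,0]},{"delta_pos":[0,1,0]},{"delta_pos":[0,1,0]},{"delta_pos":[0,1,0]},{"delta_pos":[0,1,0]},{"delta_pos":[0,1,-0.5]},{"delta_pos":[0,1,-1]},{"delta_pos":[0,1,-1]},{"delta_pos":[0,1,-1]},{"delta_pos":[-0.2,1,-1]}]' && python3 -m handwheel '[{"delta_pos":[-0.2,1,0]},{"delta_pos":[-0.1,1,0]},{},{}]'
```

```text
invalid input at $[0]: expected keys delta_pos, dr
```

```bash
python3 -m handwheel '[{"delta_pos":[0,1,0],"dr":[0,0,0]},{"delta_pos":[0,1,0],"dr":[0,0,0]},{"delta_pos":[0,1,0],"dr":[0,0,0]},{"delta_pos":[0,1,0],"dr":[0,0,0]},{"delta_pos":[0,1,0],"dr":[0,0,0]},{"delta_pos":[0,1,0],"dr":[0,0,0]},{"delta_pos":[0,1,0],"dr":[0,0,0]},{"delta_pos":[0,1,0],"dr":[0,0,0]},{"delta_pos":[0,1,0],"dr":[0,0,0]},{"delta_pos":[0,1,0],"dr":[0,0,0]}]' && python3 -m handwheel '[{"delta_pos":[0,1,0],"dr":[0,0,0]},{"delta_pos":[0,1,0],"dr":[0,0,0]},{"delta_pos":[0,1,0],"dr":[0,0,0]},{"delta_pos":[0,1,0],"dr":[0,0,0]},{"delta_pos":[0,1,0],"dr":[0,0,0]},{"delta_pos":[0,1,0],"dr":[0,0,0]},{"delta_pos":[0,1,-0.5],"dr":[0,0,0]},{"delta_pos":[0,1,-1],"dr":[0,0,0]},{"delta_pos":[-0.2,1,-1],"dr":[0,0,0]},{"delta_pos":[-0.2,1,-1],"dr":[0,0,0]}]'; python3 - <<'E'
from h import *
for c in("side","top"):
    f=grab_frame(c); cv2.imwrite(f"pics/{c}1.png",f[:,:,::-1])
    print(c,[(round(d["conf"],2),np.round(d["location"],1).tolist(),at_z(c,d["location"],0).round(3).tolist()) for d in mark_of(c,"kneading_paddle")])
s=get_state();print(s["eef_pos"],s["q"])
E
```

```text
t: 2.5
eef_pos: [0.425, -0.0516, 0.3209]
ee_rot: [-3.141, 0.001, -1.938]
force: [0.4, -0.0, -0.6]
width: 0.0877
gripper_force: 0.0
t: 3.5
eef_pos: [0.4129, 0.2484, 0.2149]
ee_rot: [-3.141, 0.001, -1.938]
force: [0.4, 0.8, -0.1]
width: 0.0878
gripper_force: 0.0
side [(0.75, [161.1, 319.9], [0.362, 0.499, 0.0]), (0.5, [293.0, 133.8], [0.708, -0.142, 0.0])]
top [(0.75, [136.4, 229.7], [0.368, 0.488, 0.0])]
[0.41293252 0.24740575 0.21520636] [ 9.49831873e-01  6.10854962e-02 -4.45865548e-01  3.17562885e-04
 -1.06545085e+00 -1.31528489e+00]
```

```bash
python3 -m handwheel '[{"delta_pos":[0,0.9,0],"dr":[0,0,0]},{"delta_pos":[-0.1,0.9,0],"dr":[0,0,0]},{"delta_pos":[0,0.4,-0.8],"dr":[0,0,0]},{"delta_pos":[0,0,-0.9],"dr":[0,0,0]},{"delta_pos":[0,0,0],"dr":[0,0,0]},{"delta_pos":[0,0,0],"dr":[0,0,0]}]'; python3 - <<'E'
from h import *
f=grab_frame("side"); g=grab_frame("top")
a=cv2.resize(f[200:310,150:260],(400,400),interpolation=cv2.INTER_CUBIC);b=cv2.resize(g[180:260,150:230],(400,400),interpolation=cv2.INTER_CUBIC)
cv2.imwrite("pics/e.png",np.hstack([a,b])[:,:,::-1])
E
```

```text
t: 4.3
eef_pos: [0.4109, 0.3128, 0.1659]
ee_rot: [-3.141, 0.001, -1.938]
force: [0.6, -0.6, 1.1]
width: 0.0877
gripper_force: 0.0
```

View pics/e.png

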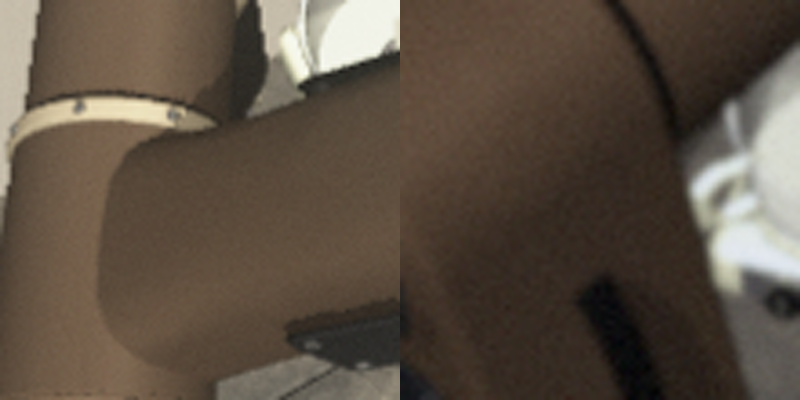

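The arm hides the paddle in both views, so I'll descend by force feel.

```bash
python3 -m handwheel '[{"delta_pos":[-0.1,0,-0.8],"dr":[0,0,0]},{"delta_pos":[0,0,-0.4],"dr":[0,0,0]},{"delta_pos":[0,0,-0.4],"dr":[0,0,0]},{"delta_pos":[0,0,-0.4],"dr":[0,0,0]},{"delta_pos":[0,0,0],"dr":[0,0,0]}]'
```

```text
t: 4.9
eef_pos: [0.4068, 0.3125, 0.1031]
ee_rot: [3.141, -0.002, -1.938]
force: [-0.8, -0.1, 0.9]
width: 0.0876
gripper_force: 0.0
```

```bash
python3 -m handwheel '[{"delta_pos":[0,0,-0.5],"dr":[0,0,0]},{"delta_pos":[0,0,-0.6],"dr":[0,0,0]},{"delta_pos":[0,0,0],"dr":[0,0,0]},{"delta_pos":[0,0,0],"dr":[0,0,0]}]' && python3 -m handwheel '[{"delta_pos":[0,0,0],"dr":[0,0,0]},{"delta_pos":[0,0,0],"dr":[0,0,0]},{"delta_pos":[0,0,0],"dr":[0,0,0]},{"delta_pos":[0,0,0],"dr":[0,0,0]},{"delta_pos":[0,0,0],"dr":[0,0,0]},{"delta_pos":[0,0,0],"dr":[0,0,0]},{"delta_pos":[0,0,0],"dr":[0,0,0]},{"delta_pos":[0,0,0],"dr":[0,0,0]}]' 1 15; python3 -c "
from station import *
s=get_state();print(s['force'],s['moment'],s['width'])"
```

```text
t: 5.3
eef_pos: [0.4074, 0.3133, 0.072]
ee_rot: [-3.141, -0.001, -1.937]
force: [-0.8, -0.6, -0.4]
width: 0.0877
gripper_force: 0.0
t: 6.1
eef_pos: [0.4072, 0.3131, 0.0716]
ee_rot: [-3.142, -0.0, -1.938]
force: [0.3, -0.1, 1.0]
width: 0.0368
gripper_force: 14.8
[ 0.2792707  -0.12721599  0.96533185] [-0.14513694 -0.01737954  0.01062221] 0.03680470705524496
```

```bash
python3 -m handwheel '[{"delta_pos":[0,0,0.3],"dr":[0,0,0]},{"delta_pos":[0,0,0.7],"dr":[0,0,0]},{"delta_pos":[0,0,1],"dr":[0,0,0]},{"delta_pos":[0,0,1],"dr":[0,0,0]},{"delta_pos":[0,0,1],"dr":[0,0,8.5]},{"delta_pos":[0,0,1],"dr":[0,0,8.5]},{"delta_pos":[0,0,0.8],"dr":[0,0,8.5]},{"delta_pos":[0,0,0],"dr":[0,0,8.5]},{"delta_pos":[0,0,0],"dr":[0,0,8.5]},{"delta_pos":[0,-0.4,0],"dr":[0,0,8.5]}]' - 40 && python3 -m handwheel '[{"delta_pos":[0,-0.5,0],"dr":[0,0,8.5]},{"delta_pos":[0,-0.5,0],"dr":[0,0,8.5]},{"delta_pos":[0.2,-0.8,0],"dr":[0,0,8.5]},{"delta_pos":[0.2,-0.8,0],"dr":[0,0,8.5]},{"delta_pos":[0.2,-0.8,0],"dr":[0,0,8.5]},{"delta_pos":[0.2,-0.8,0],"dr":[0,0,8.5]},{"delta_pos":[0.3,-0.8,0],"dr":[0,0,0]},{"delta_pos":[0.3,-0.6,0],"dr":[0,0,0]},{"delta_pos":[0.3,-0.2,0],"dr":[0,0,0]},{"delta_pos":[0,0,0],"dr":[0,0,0]}]';  python3 - <<'E'
from h import *
f=grab_frame("side"); g=grab_frame("top")
s=get_state();print(s["eef_pos"],s["ee_rot"],s["force"],s["q"])
print(mark_of("side","kneading_paddle"),mark_of("top","kneading_paddle"))
a=cv2.resize(f[130:270,190:330],(400,400),interpolation=cv2.INTER_CUBIC);b=cv2.resize(g[150:270,180:300],(400,400),interpolation=cv2.INTER_CUBIC)
cv2.imwrite("pics/f.png",np.hstack([a,b])[:,:,::-1])
E
```

```text
t: 7.1
eef_pos: [0.4071, 0.3017, 0.2462]
ee_rot: [-3.141, 0.0, -1.041]
force: [0.2, -1.0, -1.7]
width: 0.0362
gripper_force: 39.6
t: 8.1
eef_pos: [0.4589, 0.1267, 0.2458]
ee_rot: [-3.141, -0.0, -0.159]
force: [-0.1, -0.0, -1.1]
width: 0.036
gripper_force: 39.6
[0.45821152 0.12738252 0.24560328] [-3.14158294e+00  2.35553081e-04 -1.58153238e-01] [ 0.02540587  0.6530421  -0.89868499] [ 6.86111443e-01  2.48527842e-02 -4.10549406e-01 -2.01291781e-04
 -1.13554336e+00  7.26616531e-01]
[{'location': [258.8, 214.6], 'conf': 0.63}, {'location': [159.9, 314.9], 'conf': 0.58}, {'location': [267.5, 200.4], 'conf': 0.53}] [{'location': [135.7, 231.8], 'conf': 0.72}]
```

View pics/f.png

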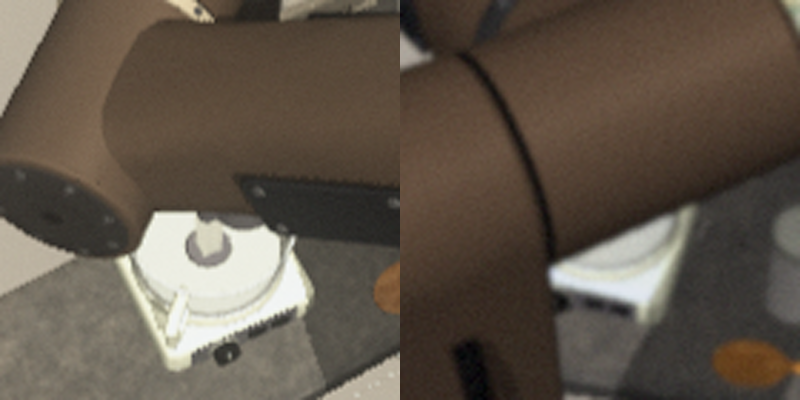

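The arm hides the held paddle, but the shaft foot shows at crop (210,245). I'll lower onto it and feel for contact.

```bash
python3 -m handwheel '[{"delta_pos":[0,0,-0.4],"dr":[0,0,0]},{"delta_pos":[0,0,-0.4],"dr":[0,0,0]},{"delta_pos":[0,0,-0.2],"dr":[0,0,0]},{"delta_pos":[0,0,-0.2],"dr":[0,0,0]},{"delta_pos":[0,0,-0.2],"dr":[0,0,0]},{"delta_pos":[0,0,0],"dr":[0,0,0]}]';  python3 -c "
from station import *
s=get_state();print(s['force'],s['moment'],s['eef_pos'])"
```

```text
t: 8.9
eef_pos: [0.4595, 0.1276, 0.2036]
ee_rot: [-3.141, -0.002, -0.157]
force: [5.6, 0.0, -1.4]
width: 0.0361
gripper_force: 39.6
[ 5.62657956e+00  3.72424698e-03 -1.39166851e+00] [-3.19206702e-01 -1.94623341e+00  8.32884755e-04] [0.45953734 0.1276471  0.20361406]
```

The bore is on the shaft, with a slight push toward +x. I'll follow that and continue down.

```bash
python3 -m handwheel '[{"delta_pos":[0.06,0,-0.1],"dr":[0,0,0]},{"delta_pos":[0.04,0,-0.2],"dr":[0,0,0]},{"delta_pos":[0,0,0],"dr":[0,0,0]}]';  python3 -c "
from station import *
s=get_state();print(s['force'],s['moment'],s['eef_pos'])"
```

```text
t: 9.2
eef_pos: [0.4609, 0.127, 0.1934]
ee_rot: [3.141, 0.001, -0.158]
force: [2.5, 0.1, -2.5]
width: 0.0359
gripper_force: 39.6
[ 2.45018387  0.13492847 -2.46098014] [-0.13013479 -0.73403559  0.02546221] [0.46087963 0.12697312 0.19343233]
```

```bash
python3 -m handwheel '[{"delta_pos":[0.05,0,-0.3],"dr":[0,0,0]},{"delta_pos":[0,0,-0.3],"dr":[0,0,0]},{"delta_pos":[0,0,-0.3],"dr":[0,0,0]},{"delta_pos":[0,0,-0.2],"dr":[0,0,0]},{"delta_pos":[0,0,0],"dr":[0,0,0]}]';  python3 -c "
from station import *
s=get_state();print(s['force'],s['moment'],s['eef_pos'])"
```

```text
t: 9.7
eef_pos: [0.4621, 0.1269, 0.1603]
ee_rot: [3.14, 0.002, -0.158]
force: [0.0, 0.3, -0.3]
width: 0.036
gripper_force: 39.6
[ 0.04278057  0.31773109 -0.25909385] [-0.08897436  0.13938058 -0.01737729] [0.46207251 0.12690727 0.16031353]
```

```bash
python3 -m handwheel '[{"delta_pos":[0,0,-0.1],"dr":[0,0,0]},{"delta_pos":[0,0,-0.1],"dr":[0,0,0]},{"delta_pos":[0,0,-0.1],"dr":[0,0,0]},{"delta_pos":[0,0,0],"dr":[0,0,0]}]';  python3 -c "
from station import *
s=get_state();print(s['force'],s['moment'],s['eef_pos'])"
```

```text
t: 10.1
eef_pos: [0.4633, 0.1273, 0.1544]
ee_rot: [-3.141, -0.002, -0.156]
force: [-6.5, -1.7, 16.4]
width: 0.0361
gripper_force: 39.6
[-6.5415015  -1.71666497 16.39063426] [-0.56089357  2.5268392   0.07019233] [0.46326029 0.1273288  0.15443249]
```

Bottomed at about 16 N, at the expected height of 0.155. I'll let go and rise.

```bash
python3 -m handwheel '[{"delta_pos":[0,0,0],"dr":[0,0,0]},{"delta_pos":[0,0,0],"dr":[0,0,0]},{"delta_pos":[0,0,0],"dr":[0,0,0]},{"delta_pos":[0,0,0],"dr":[0,0,0]},{"delta_pos":[0,0,0],"dr":[0,0,0]}]' -0.5 && python3 -m handwheel '[{"delta_pos":[0,0,0.3],"dr":[0,0,0]},{"delta_pos":[0,0,0.7],"dr":[0,0,0]},{"delta_pos":[0,0,1],"dr":[0,0,0]},{"delta_pos":[0,0,1],"dr":[0,0,0]},{"delta_pos":[0,-0.5,1],"dr":[0,0,-8.5]},{"delta_pos":[0,-1,1],"dr":[0,0,-8.5]},{"delta_pos":[0,-1,0],"dr":[0,0,-8.5]},{"delta_pos":[0,-1,0],"dr":[0,0,-8.5]},{"delta_pos":[0,-1,0],"dr":[0,0,-8.5]},{"delta_pos":[0,-1,0],"dr":[0,0,-8.5]}]' -1 && python3 -m handwheel '[{"delta_pos":[0,-1,0],"dr":[0,0,-8.5]},{"delta_pos":[0,-1,0],"dr":[0,0,-8.5]},{"delta_pos":[0,-1,0],"dr":[0,0,-8.5]},{"delta_pos":[0,-1,0],"dr":[0,0,-4.5]},{"delta_pos":[0,-1,0],"dr":[0,0,0]},{"delta_pos":[0,-1,0],"dr":[0,0,0]},{"delta_pos":[0,-1,0],"dr":[0,0,0]},{"delta_pos":[0,-1,0],"dr":[0,0,0]},{"delta_pos":[0,-1,0],"dr":[0,0,0]},{"delta_pos":[0,0,0],"dr":[0,0,0]}]'; python3 - <<'E'
from h import *
fs={}
for c in("side","top"):
    fs[c]=grab_frame(c)
    for n in("sugar_tin_a","kneading_paddle"):
        print(c,n,[(round(d["conf"],2),np.round(d["location"],1).tolist(),at_z(c,d["location"],.083*("padd" in n)).round(3).tolist()) for d in mark_of(c,n)])
a=cv2.resize(fs["side"][160:250,220:320],(400,360),interpolation=cv2.INTER_CUBIC);b=cv2.resize(fs["side"][90:250,300:440],(350,400),interpolation=cv2.INTER_CUBIC)
cv2.imwrite("pics/g.png",np.hstack([a,b[:360]])[:,:,::-1])
E
```

```text
t: 10.6
eef_pos: [0.4627, 0.1272, 0.1524]
ee_rot: [3.141, 0.0, -0.157]
force: [-0.4, -0.1, 0.4]
width: 0.065
gripper_force: 0.0
t: 11.6
eef_pos: [0.4625, -0.039, 0.3035]
ee_rot: [-3.141, -0.0, -1.053]
force: [0.4, -0.3, -0.2]
width: 0.0877
gripper_force: 0.0
t: 12.6
eef_pos: [0.4624, -0.3104, 0.3026]
ee_rot: [3.141, -0.0, -1.574]
force: [-0.3, 0.6, -0.5]
width: 0.0874
gripper_force: 0.0
side sugar_tin_a [(0.89, [323.2, 204.0], [0.433, -0.076, 0.0]), (0.69, [349.5, 184.9], [0.448, -0.187, 0.0]), (0.67, [379.3, 164.7], [0.461, -0.316, 0.0]), (0.5, [261.5, 227.4], [0.46, 0.129, 0.0])]
side kneading_paddle [(0.77, [160.9, 319.0], [0.338, 0.493, 0.083]), (0.61, [264.2, 214.8], [0.457, 0.123, 0.083])]
top sugar_tin_a [(0.81, [363.6, 242.6], [0.464, -0.31, 0.0]), (0.79, [330.3, 241.7], [0.446, -0.194, 0.0]), (0.64, [296.4, 235.3], [0.451, -0.073, 0.0]), (0.41, [319.5, 187.6], [0.682, -0.132, 0.0])]
top kneading_paddle [(0.57, [136.2, 226.5], [0.33, 0.459, 0.083]), (0.41, [240.7, 210.5], [0.462, 0.127, 0.083])]
```

View pics/g.png

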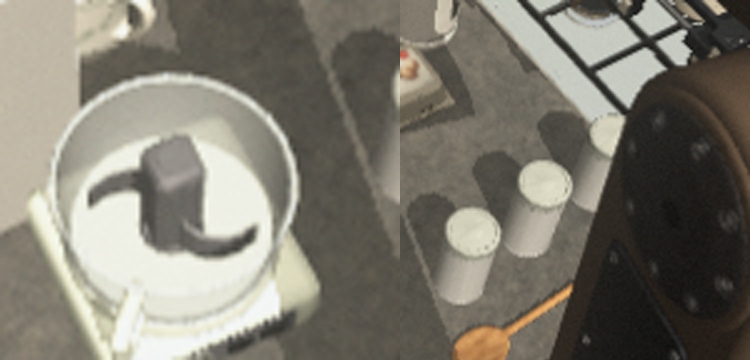

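The paddle sits fully down, upright and central in the bowl (crop 175,200), and all three tins stand upright. The arm is already above tin 3, so I'll heft that one.

```bash
cat > w.py <<'E'
from h import *
F=[];E=[]
for i in range(10):
    grab_frame("side");s=get_state();F.append(s["force"]);E.append(s["joint_efforts"])
F=np.array(F);print("F",F.mean(0).round(2),"sd",F.std(0).round(2),"eff",np.mean(E,0).round(2),s["eef_pos"].round(4),s["width"].round(4),s["ee_rot"].round(3),s["t"])
E
python3 w.py; python3 -m handwheel '[{"delta_pos":[0,0,-1],"dr":[0,0,0]},{"delta_pos":[0,0,-1],"dr":[0,0,0]},{"delta_pos":[0,0,-1],"dr":[0,0,0]},{"delta_pos":[0,0,-1],"dr":[0,0,0]},{"delta_pos":[0,0,-0.6],"dr":[0,0,0]},{"delta_pos":[0,0,-0.4],"dr":[0,0,0]},{"delta_pos":[0,0,0],"dr":[0,0,0]}]' && python3 -m handwheel '[{"delta_pos":[0,0,-0.5],"dr":[0,0,0]},{"delta_pos":[0,0,-0.7],"dr":[0,0,0]},{"delta_pos":[0,0,-0.7],"dr":[0,0,0]},{"delta_pos":[0,0,-0.3],"dr":[0,0,0]},{"delta_pos":[0,0,0],"dr":[0,0,0]}]'
```

```text
t: 14.1
eef_pos: [0.462, -0.3076, 0.1511]
ee_rot: [3.139, 0.001, -1.571]
force: [0.5, -0.2, 0.5]
width: 0.0874
gripper_force: 0.0
t: 14.6
eef_pos: [0.4626, -0.3078, 0.0863]
ee_rot: [3.141, 0.0, -1.571]
force: [0.3, -0.5, 0.4]
width: 0.0879
gripper_force: 0.0Traceback (most recent call last):
  File "w.py", line 5, in <module>
    F=np.array(F);print("F",F.mean(0).round(2),"sd",F.std(0).round(2),"eff",np.mean(E,0).round(2),s["eef_pos"].round(4),s["width"].round(4),s["ee_rot"].round(3),s["t"])
                                                                                                                        ^^^^^^^^^^^^^^^^
AttributeError: 'float' object has no attribute 'round'
```

```bash
sed -i 's/s\["width"\].round(4)/s["width"]/' w.py; python3 -m handwheel '[{"delta_pos":[0,0,0],"dr":[0,0,0]},{"delta_pos":[0,0,0],"dr":[0,0,0]},{"delta_pos":[0,0,0],"dr":[0,0,0]},{"delta_pos":[0,0,0],"dr":[0,0,0]},{"delta_pos":[0,0,0],"dr":[0,0,0]}]' 1 30 && python3 -m handwheel '[{"delta_pos":[0,0,0.2],"dr":[0,0,0]},{"delta_pos":[0,0,0.4],"dr":[0,0,0]},{"delta_pos":[0,0,0.4],"dr":[0,0,0]},{"delta_pos":[0,0,0],"dr":[0,0,0]},{"delta_pos":[0,0,0],"dr":[0,0,0]},{"delta_pos":[0,0,0],"dr":[0,0,0]}]'; python3 w.py
```

```text
t: 15.1
eef_pos: [0.463, -0.308, 0.0873]
ee_rot: [-3.141, -0.0, -1.571]
force: [-1.0, 0.5, 4.9]
width: 0.0635
gripper_force: 29.9
t: 15.7
eef_pos: [0.4624, -0.3076, 0.1163]
ee_rot: [3.141, 0.0, -1.571]
force: [0.1, 0.1, -2.4]
width: 0.0636
gripper_force: 30.0
F [-0.3   0.05 -1.78] sd [0.54 0.28 0.51] eff [ -0.   -47.94  24.42   5.91   0.05  -0.  ] [ 0.4627 -0.3078  0.1164] 0.06387238433030525 [ 3.141  0.    -1.571] 16.2
```

Tin 3 weighs about 1.9 N, so it's light. I'll put it back and go to tin 2.

```bash
python3 -m handwheel '[{"delta_pos":[0,0,-0.4],"dr":[0,0,0]},{"delta_pos":[0,0,-0.4],"dr":[0,0,0]},{"delta_pos":[0,0,-0.2],"dr":[0,0,0]},{"delta_pos":[0,0,0],"dr":[0,0,0]}]' && python3 -m handwheel '[{"delta_pos":[0,0,0],"dr":[0,0,0]},{"delta_pos":[0,0,0],"dr":[0,0,0]},{"delta_pos":[0,0,0],"dr":[0,0,0]},{"delta_pos":[0,0,0],"dr":[0,0,0]},{"delta_pos":[0,0,0.4],"dr":[0,0,0]},{"delta_pos":[0,0,0.8],"dr":[0,0,0]},{"delta_pos":[0,0,1],"dr":[0,0,0]},{"delta_pos":[0,0,1],"dr":[0,0,0]},{"delta_pos":[-0.1,0.5,0],"dr":[0,0,0]},{"delta_pos":[-0.1,0.9,0],"dr":[0,0,0]}]' -1 && python3 -m handwheel '[{"delta_pos":[-0.1,0.9,0],"dr":[0,0,0]},{"delta_pos":[-0.1,0.9,0],"dr":[0,0,0]},{"delta_pos":[-0.1,0.7,0],"dr":[0,0,0]},{"delta_pos":[0,0,0],"dr":[0,0,0]},{"delta_pos":[0,0,-0.7],"dr":[0,0,0]},{"delta_pos":[0,0,-0.5],"dr":[0,0,0]},{"delta_pos":[0,0,0],"dr":[0,0,0]}]'
```

```text
t: 16.6
eef_pos: [0.4618, -0.3079, 0.0861]
ee_rot: [3.139, -0.0, -1.571]
force: [-3.0, 0.5, 5.4]
width: 0.0635
gripper_force: 30.0
t: 17.6
eef_pos: [0.4572, -0.2661, 0.1841]
ee_rot: [-3.139, -0.001, -1.573]
force: [0.1, 0.0, -1.3]
width: 0.0876
gripper_force: 0.0
t: 18.3
eef_pos: [0.4464, -0.1907, 0.1452]
ee_rot: [3.138, 0.0, -1.571]
force: [0.7, -0.1, -0.5]
width: 0.0876
gripper_force: 0.0
```

```bash
python3 -m handwheel '[{"delta_pos":[0,0,-0.5],"dr":[0,0,0]},{"delta_pos":[0,0,-0.7],"dr":[0,0,0]},{"delta_pos":[0,0,-0.7],"dr":[0,0,0]},{"delta_pos":[0,0,0],"dr":[0,0,0]}]' && python3 -m handwheel '[{"delta_pos":[0,0,0],"dr":[0,0,0]},{"delta_pos":[0,0,0],"dr":[0,0,0]},{"delta_pos":[0,0,0],"dr":[0,0,0]},{"delta_pos":[0,0,0],"dr":[0,0,0]},{"delta_pos":[0,0,0.2],"dr":[0,0,0]},{"delta_pos":[0,0,0.4],"dr":[0,0,0]},{"delta_pos":[0,0,0.4],"dr":[0,0,0]},{"delta_pos":[0,0,0],"dr":[0,0,0]},{"delta_pos":[0,0,0],"dr":[0,0,0]},{"delta_pos":[0,0,0],"dr":[0,0,0]}]' 1 30; python3 w.py
```

```text
t: 18.7
eef_pos: [0.4464, -0.1909, 0.0882]
ee_rot: [3.138, 0.0, -1.572]
force: [-0.1, -0.1, 0.1]
width: 0.0877
gripper_force: 0.0
t: 19.7
eef_pos: [0.447, -0.1907, 0.1189]
ee_rot: [3.14, 0.0, -1.572]
force: [0.8, -0.3, -5.1]
width: 0.0638
gripper_force: 29.9
F [-0.34 -0.17 -4.31] sd [0.43 0.5  0.59] eff [-0.000e+00 -3.937e+01  2.445e+01  6.070e+00  3.000e-02 -0.000e+00] [ 0.4477 -0.1908  0.1195] 0.06395772224910724 [ 3.141  0.    -1.571] 20.2
```

Tin 2 weighs about 4.3 N (0.44 kg). That's over the 3.4 N limit for the two "other" tins, and with a 0.56 kg maximum no tin can be 0.13 kg heavier than it. It is the fullest, so I'll carry it over the bowl.

```bash
python3 -m handwheel '[{"delta_pos":[0,0,0.4],"dr":[0,0,0]},{"delta_pos":[0,0,0.8],"dr":[0,0,0]},{"delta_pos":[0,0,1],"dr":[0,0,0]},{"delta_pos":[0,0,1],"dr":[0,0,0]},{"delta_pos":[0,0,1],"dr":[0,0,0]},{"delta_pos":[0,0,1],"dr":[0,0,0]},{"delta_pos":[0,0,1],"dr":[0,0,5]},{"delta_pos":[0,0.3,0.5],"dr":[0,0,5]},{"delta_pos":[0,0.6,0],"dr":[0,0,5]},{"delta_pos":[0,0.6,0],"dr":[0,0,5]}]' - 40 && python3 -m handwheel '[{"delta_pos":[0,0.7,0],"dr":[0,0,6]},{"delta_pos":[0,0.7,0],"dr":[0,0,6]},{"delta_pos":[0,0.7,0],"dr":[0,0,6]},{"delta_pos":[0,0.7,0],"dr":[0,0,6]},{"delta_pos":[0,0.7,0],"dr":[0,0,6]},{"delta_pos":[0,0.7,0],"dr":[0,0,6]},{"delta_pos":[0,0.7,0],"dr":[0,0,6]},{"delta_pos":[0.1,0.7,0],"dr":[0,0,6]},{"delta_pos":[0.1,0.7,0],"dr":[0,0,6]},{"delta_pos":[0.1,0.7,0],"dr":[0,0,6]}]' && python3 -m handwheel '[{"delta_pos":[0.1,0.7,0],"dr":[0,0,0]},{"delta_pos":[0.1,0.6,0],"dr":[0,0,0]},{"delta_pos":[0,0.4,0],"dr":[0,0,0]},{"delta_pos":[0,0.2,0],"dr":[0,0,0]},{"delta_pos":[0,0,0],"dr":[0,0,0]},{"delta_pos":[0,0,0],"dr":[0,0,0]},{"delta_pos":[0,0,0],"dr":[0,0,0]},{"delta_pos":[0,0,0],"dr":[0,0,0]}]'; python3 w.py; python3 - <<'E'
from h import *
f=grab_frame("side"); g=grab_frame("top")
cv2.imwrite("pics/z.png",np.hstack([cv2.resize(f[60:300,190:430],(400,400)),cv2.resize(g[130:290,180:400],(400,400))])[:,:,::-1])
for c in("side","top"): print(c,[(round(d["conf"],2),at_z(c,d["location"],0).round(3).tolist()) for d in mark_of(c,"sugar_tin_a")])
E
```

```text
t: 21.2
eef_pos: [0.4476, -0.1454, 0.321]
ee_rot: [-3.14, 0.0, -1.22]
force: [0.2, 0.5, -5.4]
width: 0.0639
gripper_force: 39.9
t: 22.2
eef_pos: [0.4564, 0.0651, 0.3205]
ee_rot: [-3.141, 0.0, -0.171]
force: [1.1, -0.1, -4.0]
width: 0.0634
gripper_force: 39.9
t: 23.0
eef_pos: [0.4627, 0.1207, 0.3207]
ee_rot: [-3.141, -0.0, -0.176]
force: [0.3, -0.2, -4.0]
width: 0.0638
gripper_force: 39.9
F [ 0.03  0.27 -3.95] sd [0.25 0.51 0.3 ] eff [-2.000e-02 -3.073e+01  3.204e+01  7.910e+00  8.000e-02  0.000e+00] [0.4627 0.1212 0.3206] 0.0635069247967769 [-3.142 -0.    -0.175] 23.5
side [(0.82, [0.441, -0.081, -0.0]), (0.69, [0.578, 0.057, -0.0])]
top [(0.91, [0.442, -0.075, 0.0]), (0.76, [0.464, -0.296, 0.0])]
```

View pics/z.png

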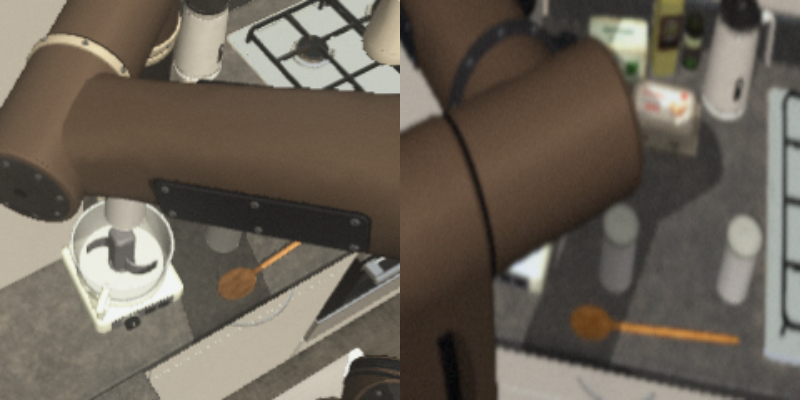

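The picture shows the tin held above the bowl, clear of the home paddle (crop 125,245), and the other two tins upright. A second weighing gave 3.95 N. That is still over the 3.4 N limit, which the other tins must be under, so it is the fullest. I'll hand in.

```bash
python3 -c "
from station import *
print(job_done())"
```

```text
the job is handed in; nothing more can be done
None
```

I handed the job in at about 23.5 s with the paddle home on the shaft and the heaviest tin held upright over the bowl. That tin read 4.3 N, then 3.95 N. I hefted only two of the three: one read about 1.8 N, and I took the unhefted third as lighter because the task says both others press under 3.4 N. `job_done()` returned no verdict.

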